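# Open the water filter's valve by one turn

### The arm

A 6-joint arm with a two-finger parallel gripper is mounted at the origin on the work surface. World frame = base frame: x ahead of the robot, y to its left, z up, the work surface at z = 0. Lengths are in mm, angles in rad, forces in N, time in s.
With the tool pointing down it reaches from about 325 to 900 mm from the base axis. Payload 3.5 kg.
Tool frame: the origin (TCP) lies midway between the tips of the shut fingers; the grasp point (between the pads) lies 19 mm behind it (ctrl.grip_depth is the distance from the TCP to the grasp point, in mm); z points along the fingers, y is the direction in which the jaws open and shut (so a half turn about z gives the same grasp; the last joint's range is limited). The gripper opens to 85 mm and grips with 20 to 120 N. Pads are 22 mm wide; open, the fingers measure 114 mm over their backs; the gripper's body (76 mm by 85 mm) begins 54 mm behind the grasp point. The pads swing forward as they close: fully open they stand 13 mm farther back than shut.
Start: joints at [1.073, 0.276, -0.026, 1.268, 0, 1.467], TCP at [240.396, 576.916, 205.313] pointing down, gripper open.
Joint ranges: [-3.12, 3.12], [-0.85, 1.88], [-1.08, 1.24], [-1.95, 2.15], [-1.57, 1.53], [-3.14, 3.14]. Speed limits (rad/s): [2.57, 2.57, 3.14, 3.14, 3.14, 3.14].

### API

Orientations are given as a rotation vector (axis times angle).
In Python, from plant import ctrl gives the robot as it stands.
- The arm moves only by the shell command python3 -m pendant 'ROWS' [OPENING] [FORCE]. ROWS is JSON, a list that holds one entry, the list of rows, each a list of 6 numbers: the shift along the tool's x, y, z in cm, then the turn, a rotation vector about the tool's x, y, z in degrees. In form: [[[x, y, z, wx, wy, wz], ...]]. A call has 1 to 20 rows; each row is the pose to reach, as a shift and turn from the pose commanded when the call began, along the tool's axes at that moment; what a row does not reach only later rows make up. A row lasts 1/10 s, in which the tool goes at most 50 mm and 8.59 degrees, less where a joint would pass 70% of its speed; a pose out of reach is approached as far as the arm can. A call with a gripper value outside its range is refused whole. OPENING is the finger opening in cm, from 0 to 8.54, set as the call begins (- or left out, the last holds). The fingers move at their own pace and stop on an object; FORCE is the grip in N (left out, the last holds). Time passes only in rows, so rows that repeat a pose let the fingers close. It gives the time, the measured TCP pose, the force and the opening at its end, in the units of the state.
- ctrl.observe(): the state, without advancing time (a new reading comes with each control period).
- ctrl.snapshot(name): name is "scene" or "top" or "wrist"; returns a dict with "pixels" (480x640x3 uint8, red, green, blue), "fx", "fy", "cx", "cy" (pixels), "k1" (the pictures are not rectified: a ray, as slopes to the right and down, at radius r is drawn at 1 + k1 r^2 times it, then the intrinsics apply), "world_from_camera" (4x4, takes a point from camera to world coordinates); the wrist camera has in their place "mount" (4x4, takes a point from camera to tool coordinates, whose origin is the TCP and whose axes are the flange's). Camera axes: x right, y down, z forward; pixel columns grow to the right and rows downward; lengths in mm; the calibration is good to about 2 mm. A picture is of the moment at which its call begins: read the wrist's pose just before it. There is no depth.
- ctrl.close_job(): hands the job in, once; it reports no verdict.
The state is a dict: "clock": time; "joint_positions": joint angles; "joint_vel": joint speeds; "effort": joint torques, N m; "tcp_pos": TCP position; "ee_rot": TCP orientation; "ft_force": force on the tool from outside, world axes, zero at the start; "torque": the same for the moment, N m; "finger_gap": finger opening in mm.
Only numpy, scipy, OpenCV 4.12 (cv2) and the standard library are available. Lean on these libraries where they do the work, as an engineer would, in place of code of your own. Each camera call takes 0.05 s, during which the arm holds its last target.

### The job

Open the water filter's supply valve by exactly one full turn: with shut fingertips, push the upright handle on its hand wheel round anticlockwise, seen from above, and stop when the handle is back where it started. Push it with moderate force; do not pinch the handle or jam it hard. Leave the other things on the counter where they stand.

Things in the scene. Friction and masses are not known exactly. Their poses are not given: they have to be found in the camera images.
- wheel (a joint): turn of the valve's hand wheel, rad; grows when turned anticlockwise seen from above. The starting value differs from run to run (-2.5 to 2.5). One full turn adds 6.283. The wheel turns freely both ways with no stop within reach; dry friction of about 0.12 N m (some 2 N at the handle) keeps it where it is left.
- wheel_centre (a point): centre of the hand wheel, on its upright axis, 100 mm above the counter. The dark steel wheel lies level: round rim 116 mm in diameter at the bar's middle (128 over all), rim bar 12 mm thick, so the rim's top is 106 mm above the counter; three thin spokes; hub top 115 mm above the counter. It sits on a brass valve; a copper pipe runs from the valve along this point's x axis to a white filter canister, 96 across and 167 mm high, whose axis is 175 mm from the wheel's.
- handle_mid (a point): middle of the exposed length of the wheel's only handle: an upright round black handle 17 mm in diameter, standing on the rim where one spoke meets it, 58 mm from the wheel's axis. This point is 132 mm above the counter; the handle's top is 158 mm above the counter. It goes round with the wheel and also spins freely on its own upright pin.
- grip: the same upright handle as a body; its origin is at the handle's foot, 102 mm above the counter, on the handle's axis
- jug: straight-sided clear glass measuring jug, 120 high, 100 across the rim, loop handle; stands beside the valve. Sizes in mm; origin at the centre of its underside. To be left alone.
- muffin_cup: purple silicone muffin cup, 34 high, 70 across; stands near the valve on the robot's side. Sizes in mm; origin at the centre of its underside. To be left alone.
- grinder: waisted steel salt grinder, 150 high, 52 across; stands beside the valve. Sizes in mm; origin at the centre of its underside. To be left alone.
- mug: white mug, 95 high, 76 across, with a handle; stands beside the valve's pipe. Sizes in mm; origin at the centre of its underside. To be left alone.

How it is judged (in metres and radians):
On the way, in this order (a step that is already met when the one before it is completed fails the run):
1. the handle, pushed by the fingers, has gone half a turn anticlockwise (distance of handle_mid from where it was at the start of the episode above 0.09 m and value of joint wheel above -0.2 rad and contact force between the fingers and grip above 0.2 N), for 0.05 s.
2. the wheel has made one full turn (distance of handle_mid from where it was at the start of the episode below 0.016 m and value of joint wheel between 3.27 and 9.42 rad), for 0.1 s.
At the end, for the whole second after the job is handed in: The wheel stands still exactly one turn anticlockwise from where it started: the handle is back within 16 mm of its starting place (about 15 degrees of turn), neither zero nor two turns on (all of step 2 and velocity of joint wheel between -0.05 and 0.05 rad/s); the robot touches nothing.
It fails at once if the handle is pinched or forced (more than 30 N between fingers and handle) (contact force between the fingers and grip above 30 N).
It fails at once if another thing on the counter is lifted, carried or shoved (more than 20 mm) (distance of any of jug, muffin_cup, grinder, mug from where it was at the start of the episode above 0.02 m).
It also fails if it takes over 58 s, if anything falls off the work surface, if the arm or the gripper's body presses on something with over 40 N, if the wrist force passes 120 N, or if a joint passes its speed limit or range.

## Working session

There is one attempt and no reset: what is moved stays moved. The work goes in short steps, Python scripts to look and compute and a shell command to move; the robot and the scene stay as the last step left them, time stands still between calls to the robot, and variables do not carry over. Pictures are saved under pics/ and viewed, and the job is handed in when it is done.

```bash
ls; mkdir -p pics; python3 - <<'E'
from plant import ctrl
import cv2
print(ctrl.observe())
for n in("scene","top","wrist"):
    s=ctrl.snapshot(n); cv2.imwrite(f"pics/{n}0.png",s["pixels"][:,:,::-1])
    print(n,{k:v for k,v in s.items() if k!="pixels"})
E
```

```text
pics
{'clock': 0.0, 'joint_positions': array([ 1.07260634e+00,  2.77161232e-01, -2.78831461e-02,  1.26801419e+00,
       -1.27351728e-05,  1.46739701e+00]), 'joint_vel': array([ 8.22658662e-05, -1.58769302e-03,  1.84839839e-03, -8.22571514e-04,
        1.47716277e-04, -1.98062322e-04]), 'effort': array([-4.56192474e-04, -4.45511699e+01,  2.95206177e+01,  1.64701830e-02,
       -6.43205766e-06,  8.52902986e-06]), 'tcp_pos': array([239.99228395, 576.17411438, 204.14118262]), 'ee_rot': array([-0.61598687, -3.07993807,  0.00339919]), 'ft_force': array([-0.4762759 ,  0.54120774,  0.02739623]), 'torque': array([-0.04634112, -0.01934476,  0.01224149]), 'finger_gap': 85.58358472925968}
scene {'fx': 610.0800458303437, 'fy': 610.0800458303437, 'cx': 314.8338327844983, 'cy': 237.36378400450815, 'k1': -0.1686772190243484, 'world_from_camera': array([[-1.62279777e-01,  7.95218520e-01, -5.84202687e-01,
         1.24468256e+03],
       [ 9.86638195e-01,  1.39469339e-01, -8.42221813e-02,
         1.27330079e+02],
       [ 1.45033241e-02, -5.90064241e-01, -8.07226019e-01,
         1.05354708e+03],
  
[... 372 characters left out ...]
0948353e-02,
         2.90693668e+01],
       [ 1.20079866e-02, -9.46693152e-02, -9.95436351e-01,
         1.14121109e+03],
       [ 0.00000000e+00,  0.00000000e+00,  0.00000000e+00,
         1.00000000e+00]])}
wrist {'fx': 380.01904446485133, 'fy': 380.01904446485133, 'cx': 321.3704669918781, 'cy': 241.26228337114685, 'k1': -0.021841256496980148, 'mount': array([[-1.87831728e-04, -9.61487768e-01, -2.74847660e-01,
         7.00660937e+01],
       [ 9.99999786e-01, -3.52975660e-04,  5.51396700e-04,
         7.81587318e-01],
       [-6.27175716e-04, -2.74847497e-01,  9.61487629e-01,
        -1.69402542e+02],
       [ 0.00000000e+00,  0.00000000e+00,  0.00000000e+00,
         1.00000000e+00]])}
```

View pics/top0.png

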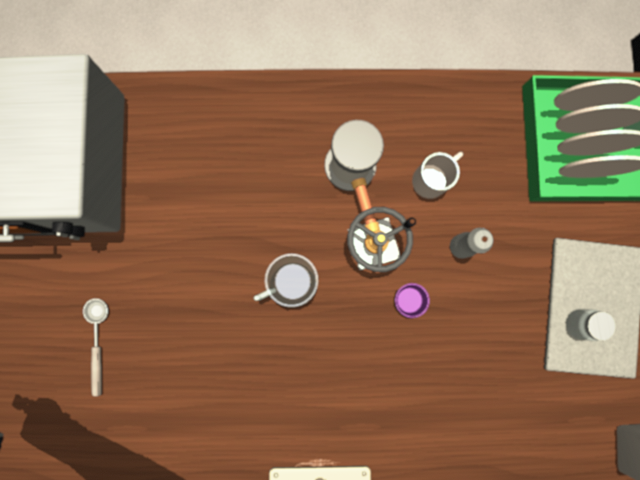

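View pics/scene0.png

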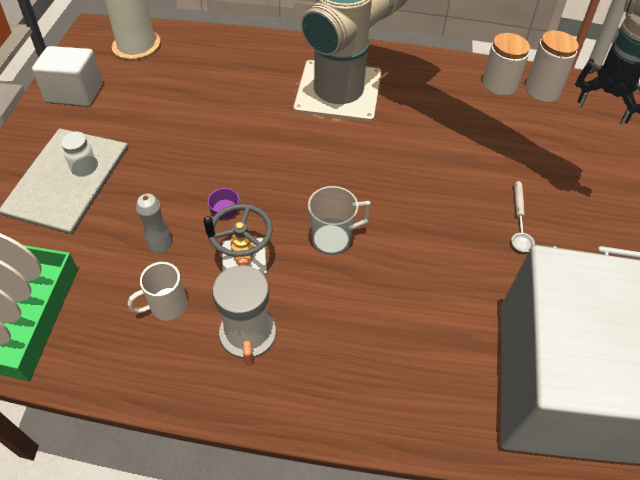

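The top view shows the wheel at about (380,240) with its handle near (410,222), the canister top at (357,146), grinder at (481,239), muffin cup at (411,300), jug at (292,281) and mug at (436,175). Next I'll zoom in and measure.

```bash
cat > h.py <<'E'
import numpy as np, cv2
from scipy.spatial.transform import Rotation as R
def ray(s,uv,T=None):
    T=s["world_from_camera"] if T is None else T
    K=np.array([[s["fx"],0,s["cx"]],[0,s["fy"],s["cy"]],[0,0,1]])
    p=cv2.undistortPoints(np.array([[uv]],float),K,np.array([s["k1"],0,0,0,0.]))[0,0]
    return T[:3,3],T[:3,:3]@np.array([p[0],p[1],1])
def onz(s,uv,z,T=None):
    o,d=ray(s,uv,T); return o+d*(z-o[2])/d[2]
def two(r1,r2):
    (a,u),(b,v)=r1,r2
    t=np.linalg.lstsq(np.stack([u,-v],1),b-a,rcond=None)[0]
    p,q=a+t[0]*u,b+t[1]*v
    return (p+q)/2,np.linalg.norm(p-q)
def wT(o,s):
    T=np.eye(4);T[:3,:3]=R.from_rotvec(o["ee_rot"]).as_matrix();T[:3,3]=o["tcp_pos"];return T@s["mount"]
E
python3 - <<'E'
import cv2
a=cv2.imread("pics/top0.png")[120:320,250:510]
b=cv2.imread("pics/scene0.png")[170:370,110:380]
cv2.imwrite("pics/topz.png",cv2.resize(a,None,fx=3,fy=3,interpolation=cv2.INTER_CUBIC))
cv2.imwrite("pics/scz.png",cv2.resize(b,None,fx=2.95,fy=2.95,interpolation=cv2.INTER_CUBIC))
E
```

```text
(no output)
```

View pics/topz.png

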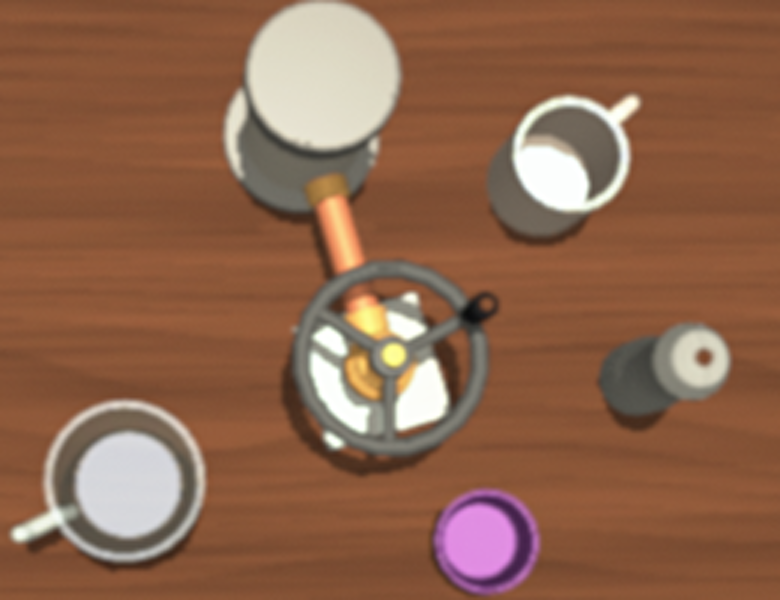

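View pics/scz.png

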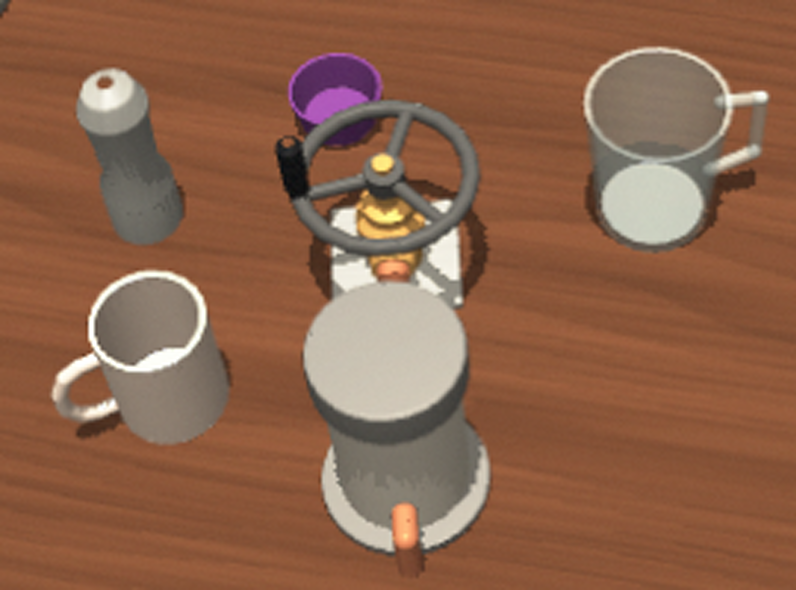

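View pics/wrist0.png

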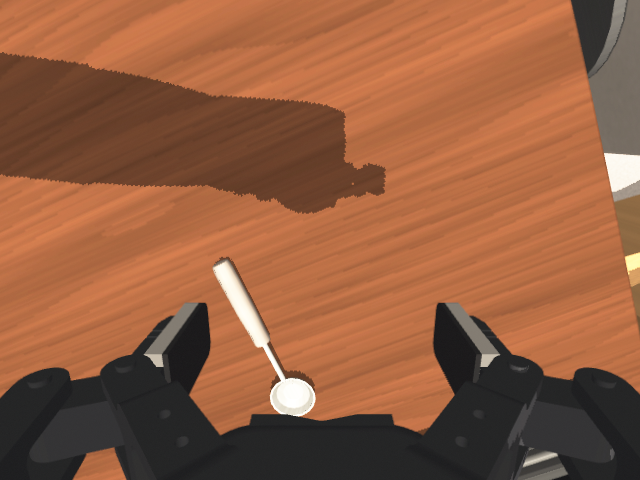

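```bash
python3 - <<'E'
from plant import ctrl
from h import *
t=ctrl.snapshot("top"); s=ctrl.snapshot("scene")
A=lambda x,y:(250+(x+.5)/3-.5,120+(y+.5)/3-.5)
B=lambda x,y:(110+(x+.5)/2.95-.5,170+(y+.5)/2.95-.5)
P=lambda n,v:print(n,np.round(v,1))
tz={"hub":(394,355,115),"htop":(487,301,158),"foot":(474,315,108),"canTop":(323,75,167),"mug":(571,155,95),"jug":(125,482,120),"muf":(487,541,34),"grind":(690,360,148),"mughandle":(637,98,80),"jughandle":(15,535,100),
"rimL":(294,357,100),"rimR":(488,357,100),"rimT":(392,260,100),"rimB":(392,456,100)}
for k,(x,y,z) in tz.items(): P("top "+k,onz(t,A(x,y),z))
sz={"hub":(383,163,115),"htop":(288,143,158),"canTop":(386,350,167),"mug":(149,314,95),"jug":(656,104,120),"muf":(335,90,34),"grind":(107,83,150)}
for k,(x,y,z) in sz.items():
    P("scene "+k,onz(s,B(x,y),z)); p,e=two(ray(t,A(*tz[k][:2])),ray(s,B(x,y))); P("  two",p); print(round(e,1))
# ellipse fit rim
g=t["pixels"].astype(int)
E
```

```text
top hub [ 559.2 -119.5  115. ]
top htop [ 587.5 -171.3  158. ]
top foot [ 585.2 -172.8  108. ]
top canTop [727.3 -72.8 167. ]
top mug [ 692.5 -243.2   95. ]
top jug [480.6  51.9 120. ]
top muf [ 439.5 -191.9   34. ]
top grind [ 550.8 -299.4  148. ]
top mughandle [ 734.9 -293.7   80. ]
top jughandle [448.2 122.7 100. ]
top rimL [560.1 -57.1 100. ]
top rimR [ 558.8 -182.7  100. ]
top rimT [ 622.6 -122.   100. ]
top rimB [ 495.6 -118.9  100. ]
scene hub [ 561.2 -119.1  115. ]
  two [ 559.4 -119.8  112.6]
0.2
scene htop [ 587.4 -171.   158. ]
  two [ 587.5 -171.1  158.1]
0.4
scene canTop [730.7 -72.2 167. ]
  two [728.4 -73.1 163. ]
0.1
scene mug [ 689.7 -243.5   95. ]
  two [ 691.7 -242.2   98.4]
0.2
scene jug [484.9  50.5 120. ]
  two [480.9  51.1 115.2]
1.9
scene muf [ 442.5 -191.2   34. ]
  two [ 439.4 -192.5   30. ]
0.2
scene grind [ 553.5 -305.9  150. ]
  two [ 551.6 -303.4  147.1]
7.2
```

The two views agree: wheel centre (559.5, -120), handle (587.5, -171.2). The radius comes to 58.4 and the distance to the canister to 174.5, both matching the sizes given. I'll write a helper that turns (handle angle, trailing distance, z, yaw) into tool-frame shifts.

```bash
cat > plan.py <<'E'
from h import *
C=np.array([559.5,-120.0]); TH0=np.degrees(np.arctan2(-51.2,28))
def target(th,d,z,lead=1,yawoff=0):
    a=np.radians(th);u=np.array([np.cos(a),np.sin(a)]);t=np.array([-u[1],u[0]])
    p=C+58*u-d*t
    yaw=th+90+(0 if lead>0 else 180)+yawoff
    y=np.radians(yaw);X=np.array([np.cos(y),np.sin(y),0]);Z=np.array([0,0,-1.])
    return np.r_[p,z],np.stack([X,np.cross(Z,X),Z],1)
def rel(o,p,Rm):
    R0=R.from_rotvec(o["ee_rot"]).as_matrix()
    return np.round(np.r_[R0.T@(p-o["tcp_pos"])/10,np.degrees(R.from_matrix(R0.T@Rm).as_rotvec())],2)
E
python3 - <<'E'
from plan import *
from plant import ctrl
o=ctrl.observe();print(TH0,o["clock"])
p,Rm=target(TH0,45,260);print(p,rel(o,p,Rm))
E
```

```text
-61.326853510565016 0.25
[ 547.84741455 -192.47908148  260.        ] [-5.7980e+01 -5.9160e+01 -5.4700e+00 -4.0000e-02  7.0000e-02  1.2871e+02]
```

```bash
python3 -m pendant '[[[0,0,-5.5,0,0,0],[-3,-3,-5.5,0,0,8],[-6,-6,-5.5,0,0,16],[-9,-9,-5.5,0,0,24],[-12,-12,-5.5,0,0,32],[-15,-15,-5.5,0,0,40],[-18,-18,-5.5,0,0,48],[-21,-21,-5.5,0,0,56],[-24,-24,-5.5,0,0,64],[-27,-27,-5.5,0,0,72],[-30,-30,-5.5,0,0,80],[-33,-33,-5.5,0,0,88],[-36,-36,-5.5,0,0,96],[-39,-39,-5.5,0,0,104],[-42,-42,-5.5,0,0,112],[-45,-45.5,-5.5,0,0,120],[-48,-49,-5.5,0,0,128],[-51,-52,-5.5,0,0,128.7],[-54,-55,-5.5,0,0,128.7],[-57,-58,-5.5,0,0,128.7]]]' 0 20
python3 - <<'E'
from plan import *
from plant import ctrl
import cv2
o=ctrl.observe();s=ctrl.snapshot("wrist");cv2.imwrite("pics/w1.png",s["pixels"][:,:,::-1])
print(o["joint_positions"],o["tcp_pos"],o["finger_gap"])
p,Rm=target(TH0,45,260);print(rel(o,p,Rm))
T=wT(o,s)
# where predicted handle top appears
for q in [(587.5,-171.2,158),(559.5,-120,115)]:
    c=np.linalg.inv(T)@np.r_[q,1];x=c[:2]/c[2];r=1+s["k1"]*(x@x);print(s["fx"]*x*r+[s["cx"],s["cy"]],c[2])
E
```

```text
clock: 2.25
tcp_pos: [543.7, -179.5, 260.2]
ee_rot: [-3.044, -0.777, -0.0]
ft_force: [0.2, 0.3, 0.5]
finger_gap: -0.0
[-4.31853540e-01  1.59843061e-01 -5.67981038e-02  1.35414321e+00
  1.91190820e-04  2.20968768e+00] [ 543.73120425 -179.50036762  260.24467216] -0.013188445393373898
[-0.26  1.34  0.02 -0.01 -0.01 -0.02]
[341.96880367 173.66722557] 268.82388391632503
[267.8273197  168.34038506] 310.206342070673
```

View pics/w1.png

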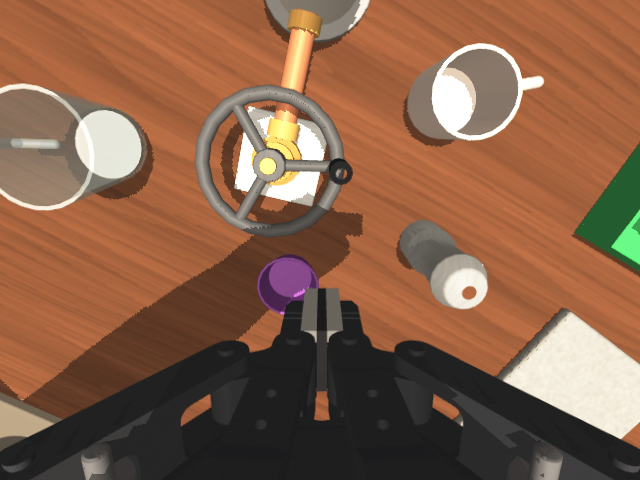

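The handle top shows at (341,172) and the hub at (268,166), within 2 px of the predicted (342,174) and (268,168). The measurement holds, so I'll descend behind the handle.

```bash
python3 -m pendant '[[[-0.3,1.3,2,0,0,0],[-0.3,1.3,4,0,0,0],[-0.3,1.3,6,0,0,0],[-0.3,1.3,8,0,0,0],[-0.3,1.3,10,0,0,0],[-0.3,1.3,12,0,0,0],[-0.3,1.3,13,0,0,0],[-0.3,1.3,13.8,0,0,0],[-0.3,1.3,13.8,0,0,0]]]'
python3 - <<'E'
from plan import *
from plant import ctrl
o=ctrl.observe();print(o["tcp_pos"],o["ft_force"])
for d in (45,30,22): print(d,rel(o,*target(TH0,d,122)))
for k in range(1,20): print(k,rel(o,*target(TH0+5*k,19,122)))
E
```

```text
clock: 3.2
tcp_pos: [546.5, -190.2, 121.5]
ee_rot: [-3.043, -0.778, 0.002]
ft_force: [0.5, -1.4, -0.8]
finger_gap: 0.1
[ 546.48061684 -190.20015191  121.50452813] [ 0.47181218 -1.35809123 -0.79587924]
45 [ 0.01  0.27 -0.05 -0.08  0.05  0.01]
30 [ 1.51  0.27 -0.05 -0.08  0.05  0.01]
22 [ 2.31  0.27 -0.05 -0.08  0.05  0.01]
1 [ 3.12  0.41 -0.05 -0.08  0.05 -4.99]
2 [ 3.65  0.51 -0.05 -0.08  0.05 -9.99]
3 [  4.18   0.56  -0.05  -0.08   0.04 -14.99]
4 [  4.71   0.57  -0.05  -0.08   0.04 -19.99]
5 [  5.24   0.53  -0.06  -0.09   0.04 -24.99]
6 [  5.77   0.44  -0.06  -0.09   0.03 -29.99]
7 [ 6.280e+00  3.100e-01 -6.000e-02 -9.000e-02  3.000e-02 -3.499e+01]
8 [ 6.780e+00  1.300e-01 -6.000e-02 -9.000e-02  3.000e-02 -3.999e+01]
9 [ 7.270e+00 -9.000e-02 -6.000e-02 -9.000e-02  2.000e-02 -4.499e+01]
10 [ 7.730e+00 -3.500e-01 -6.000e-02 -9.000e-02  2.000e-02 -4.999e+01]
11 [ 8.170e+00 -6.500e-01 -6.000e-02 -1.000e-01  1.000e-02 -5.499e+01]
12 [ 8.580e+00 -9.900e-01 -6.000e-02 -1.000e-01  1.000e-02 -5.999e+01]
13 [ 8.960e+00 -1.360e+00 -6.000e-02 -1.000e-01  1.000e-02 -6.499e+01]
14 [ 9.310e+00 -1.760e+00 -6.000e-02 -1.000e-01  0.000e+00 -6.999e+01]
15 [ 9.620e+00 -2.200e+00 -6.000e-02 -1.000e-01 -0.000e+00 -7.499e+01]
16 [ 9.890e+00 -2.650e+00 -6.000e-02 -1.000e-01 -1.000e-02 -7.999e+01]
17 [ 1.012e+01 -3.130e+00 -5.000e-02 -1.000e-01 -1.000e-02 -8.499e+01]
18 [ 1.031e+01 -3.630e+00 -5.000e-02 -1.000e-01 -2.000e-02 -8.999e+01]
19 [ 1.045e+01 -4.150e+00 -5.000e-02 -1.000e-01 -2.000e-02 -9.499e+01]
```

```bash
python3 -m pendant '[[[0.5,0.3,0,0,0,0],[1,0.3,0,0,0,0],[1.5,0.3,0,0,0,0],[1.8,0.3,0,0,0,0],[2.1,0.3,0,0,0,0],[2.4,0.3,0,0,0,0],[2.6,0.3,0,0,0,0],[2.9,0.35,0,0,0,-2.5],[3.1,0.4,0,0,0,-5],[3.4,0.45,0,0,0,-7.5],[3.65,0.5,0,0,0,-10]]]'
python3 - <<'E'
from plan import *
from plant import ctrl
import cv2
o=ctrl.observe();s=ctrl.snapshot("wrist");cv2.imwrite("pics/w2.png",s["pixels"][:,:,::-1])
print(o["tcp_pos"],o["ft_force"])
for k in range(11,45,2): print(k,rel(o,*target(TH0+5*k-40,19,122)))
E
```

```text
clock: 4.3
tcp_pos: [580.9, -178.0, 122.3]
ee_rot: [2.963, 1.042, -0.003]
ft_force: [-1.6, -0.6, 1.4]
finger_gap: 0.1
[ 580.86694441 -177.97240234  122.28612158] [-1.61813007 -0.57677421  1.38555844]
11 [ 0.57  0.08  0.03 -0.    0.12 -4.92]
13 [ 1.620e+00  2.400e-01  3.000e-02 -1.000e-02  1.200e-01 -1.492e+01]
15 [ 2.680e+00  2.000e-01  2.000e-02 -2.000e-02  1.200e-01 -2.492e+01]
17 [ 3.720e+00 -2.000e-02  2.000e-02 -3.000e-02  1.200e-01 -3.492e+01]
19 [ 4.710e+00 -4.100e-01  2.000e-02 -4.000e-02  1.200e-01 -4.492e+01]
21 [ 5.620e+00 -9.700e-01  2.000e-02 -5.000e-02  1.100e-01 -5.492e+01]
23 [ 6.410e+00 -1.680e+00  2.000e-02 -6.000e-02  1.100e-01 -6.492e+01]
25 [ 7.070e+00 -2.510e+00  1.000e-02 -8.000e-02  1.100e-01 -7.492e+01]
27 [ 7.570e+00 -3.450e+00  1.000e-02 -9.000e-02  1.000e-01 -8.492e+01]
29 [ 7.900e+00 -4.460e+00  1.000e-02 -1.000e-01  9.000e-02 -9.492e+01]
31 [ 8.0600e+00 -5.5200e+00  1.0000e-02 -1.1000e-01  9.0000e-02 -1.0492e+02]
33 [ 8.0200e+00 -6.5800e+00  1.0000e-02 -1.2000e-01  8.0000e-02 -1.1492e+02]
35 [ 7.8100e+00 -7.6200e+00  1.0000e-02 -1.3000e-01  7.0000e-02 -1.2492e+02]
37 [ 7.4100e+00 -8.6100e+00  1.0000e-02 -1.4000e-01  6.0000e-02 -1.3492e+02]
39 [ 6.8500e+00 -9.5100e+00  1.0000e-02 -1.5000e-01  5.0000e-02 -1.4492e+02]
41 [ 6.1400e+00 -1.0310e+01  1.0000e-02 -1.6000e-01  4.0000e-02 -1.5492e+02]
43 [ 5.3100e+00 -1.0960e+01  2.0000e-02 -1.7000e-01  3.0000e-02 -1.6492e+02]
```

View pics/w2.png

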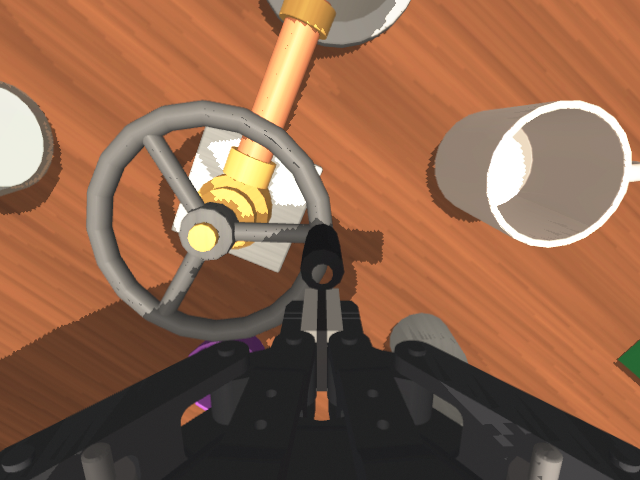

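The handle at (322,268) is in contact and centred on the shut fingertips, at about 1.7 N. I'll push on along the arc.

```bash
python3 -m pendant '[[[0.55,0.08,0,0,0,-5],[1.1,0.17,0,0,0,-10],[1.6,0.24,0,0,0,-15],[2.15,0.24,0,0,0,-20],[2.7,0.2,0,0,0,-25],[3.2,0.1,0,0,0,-30],[3.7,0,0,0,0,-35],[4.2,-0.2,0,0,0,-40],[4.7,-0.4,0,0,0,-45],[5.2,-0.7,0,0,0,-50],[5.6,-1,0,0,0,-55],[6,-1.3,0,0,0,-60],[6.4,-1.7,0,0,0,-65],[6.75,-2.1,0,0,0,-70],[7.05,-2.5,0,0,0,-75],[7.3,-3,0,0,0,-80],[7.55,-3.45,0,0,0,-85],[7.75,-3.95,0,0,0,-90],[7.9,-4.45,0,0,0,-95]]]'
python3 - <<'E'
from plan import *
from plant import ctrl
import cv2
o=ctrl.observe();s=ctrl.snapshot("wrist");cv2.imwrite("pics/w3.png",s["pixels"][:,:,::-1])
print(o["joint_positions"],o["tcp_pos"],o["ft_force"])
for k in range(110,200,5): print(k,rel(o,*target(TH0+k,19,122)))
E
```

```text
clock: 6.25
tcp_pos: [616.2, -94.0, 122.5]
ee_rot: [1.231, 2.888, -0.002]
ft_force: [1.6, -2.0, -0.6]
finger_gap: 0.1
[-0.25442394  0.32468328 -0.14150847  1.10258708 -0.00127522  0.55165078] [616.17289414 -94.01424678 122.45166276] [ 1.60550629 -2.02903105 -0.59335455]
110 [ 0.65  0.05  0.04 -0.01  0.14 -4.86]
115 [ 1.17  0.15  0.04 -0.01  0.14 -9.86]
120 [  1.7    0.2    0.04  -0.02   0.14 -14.86]
125 [  2.23   0.21   0.04  -0.03   0.14 -19.86]
130 [  2.76   0.17   0.04  -0.03   0.13 -24.86]
135 [  3.29   0.09   0.04  -0.04   0.13 -29.86]
140 [  3.8   -0.04   0.04  -0.04   0.13 -34.86]
145 [ 4.310e+00 -2.200e-01  3.000e-02 -5.000e-02  1.300e-01 -3.986e+01]
150 [ 4.790e+00 -4.400e-01  3.000e-02 -6.000e-02  1.300e-01 -4.486e+01]
155 [ 5.260e+00 -7.000e-01  3.000e-02 -6.000e-02  1.300e-01 -4.986e+01]
160 [ 5.700e+00 -1.000e+00  3.000e-02 -7.000e-02  1.300e-01 -5.486e+01]
165 [ 6.110e+00 -1.330e+00  3.000e-02 -7.000e-02  1.200e-01 -5.986e+01]
170 [ 6.490e+00 -1.700e+00  3.000e-02 -8.000e-02  1.200e-01 -6.486e+01]
175 [ 6.840e+00 -2.110e+00  3.000e-02 -8.000e-02  1.200e-01 -6.986e+01]
180 [ 7.150e+00 -2.540e+00  3.000e-02 -9.000e-02  1.200e-01 -7.486e+01]
185 [ 7.420e+00 -3.000e+00  3.000e-02 -1.000e-01  1.100e-01 -7.986e+01]
190 [ 7.660e+00 -3.480e+00  3.000e-02 -1.000e-01  1.100e-01 -8.486e+01]
195 [ 7.840e+00 -3.970e+00  3.000e-02 -1.100e-01  1.100e-01 -8.986e+01]
```

View pics/w3.png

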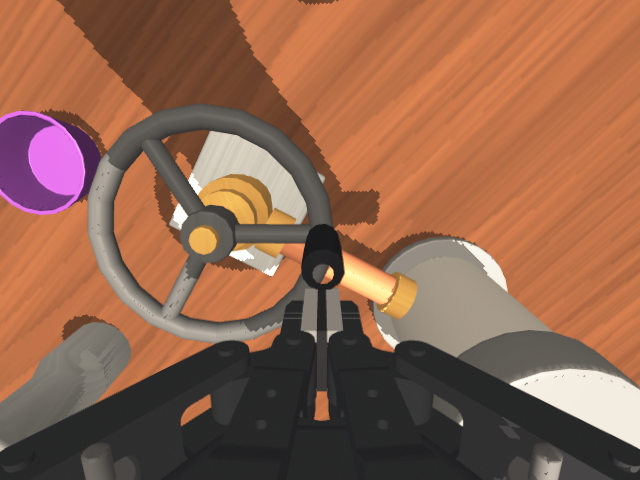

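```bash
python3 -m pendant '[[[0.6,0.05,0,0,0,-5],[1.15,0.15,0,0,0,-10],[1.7,0.2,0,0,0,-15],[2.2,0.2,0,0,0,-20],[2.75,0.17,0,0,0,-25],[3.25,0.1,0,0,0,-30],[3.8,-0.05,0,0,0,-35],[4.3,-0.2,0,0,0,-40],[4.8,-0.45,0,0,0,-45],[5.25,-0.7,0,0,0,-50],[5.7,-1,0,0,0,-55],[6.1,-1.3,0,0,0,-60],[6.5,-1.7,0,0,0,-65],[6.85,-2.1,0,0,0,-70],[7.15,-2.55,0,0,0,-75],[7.4,-3,0,0,0,-80],[7.65,-3.5,0,0,0,-85],[7.85,-4,0,0,0,-90]]]'
python3 - <<'E'
from plan import *
from plant import ctrl
import cv2
o=ctrl.observe();s=ctrl.snapshot("wrist");cv2.imwrite("pics/w4.png",s["pixels"][:,:,::-1])
print(o["joint_positions"],o["tcp_pos"],o["ft_force"])
for k in range(200,290,5): print(k,rel(o,*target(TH0+k,19,122)))
E
```

```text
clock: 8.1
tcp_pos: [533.0, -63.5, 122.5]
ee_rot: [-1.17, 2.912, 0.001]
ft_force: [2.5, 1.2, -1.1]
finger_gap: 0.3
[-0.24046674  0.17905029 -0.3322136   1.05784176  0.00236198 -1.00464395] [533.03487339 -63.523996   122.52345772] [ 2.48048467  1.16425501 -1.06859303]
200 [ 0.6   0.03  0.05 -0.02  0.17 -4.89]
205 [ 1.12  0.13  0.05 -0.02  0.16 -9.89]
210 [  1.65   0.18   0.05  -0.03   0.16 -14.89]
215 [  2.18   0.19   0.05  -0.04   0.16 -19.89]
220 [  2.71   0.15   0.04  -0.05   0.16 -24.89]
225 [  3.24   0.07   0.04  -0.05   0.16 -29.89]
230 [  3.76  -0.06   0.04  -0.06   0.16 -34.89]
235 [  4.26  -0.24   0.04  -0.07   0.16 -39.89]
240 [ 4.740e+00 -4.600e-01  4.000e-02 -7.000e-02  1.500e-01 -4.489e+01]
245 [ 5.210e+00 -7.200e-01  4.000e-02 -8.000e-02  1.500e-01 -4.989e+01]
250 [ 5.650e+00 -1.020e+00  4.000e-02 -9.000e-02  1.500e-01 -5.489e+01]
255 [ 6.060e+00 -1.360e+00  3.000e-02 -1.000e-01  1.500e-01 -5.989e+01]
260 [ 6.440e+00 -1.730e+00  3.000e-02 -1.000e-01  1.400e-01 -6.489e+01]
265 [ 6.790e+00 -2.130e+00  3.000e-02 -1.100e-01  1.400e-01 -6.989e+01]
270 [ 7.100e+00 -2.560e+00  3.000e-02 -1.200e-01  1.400e-01 -7.489e+01]
275 [ 7.370e+00 -3.020e+00  3.000e-02 -1.200e-01  1.300e-01 -7.989e+01]
280 [ 7.600e+00 -3.500e+00  3.000e-02 -1.300e-01  1.300e-01 -8.489e+01]
285 [ 7.790e+00 -4.000e+00  3.000e-02 -1.400e-01  1.200e-01 -8.989e+01]
```

View pics/w4.png

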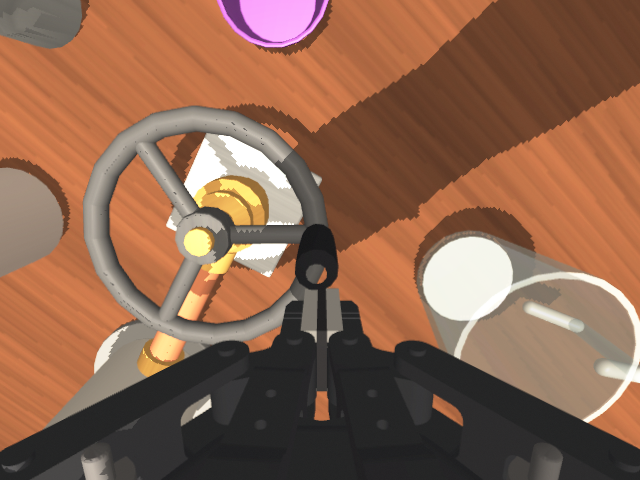

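```bash
python3 -m pendant '[[[0.6,0.03,0,0,0,-5],[1.1,0.13,0,0,0,-10],[1.65,0.2,0,0,0,-15],[2.2,0.2,0,0,0,-20],[2.7,0.15,0,0,0,-25],[3.25,0.05,0,0,0,-30],[3.75,-0.05,0,0,0,-35],[4.25,-0.25,0,0,0,-40],[4.75,-0.45,0,0,0,-45],[5.2,-0.7,0,0,0,-50],[5.65,-1,0,0,0,-55],[6.05,-1.35,0,0,0,-60],[6.45,-1.75,0,0,0,-65],[6.8,-2.15,0,0,0,-70],[7.1,-2.55,0,0,0,-75],[7.25,-2.8,0,0,0,-77.5],[7.3,-2.85,0,0,0,-78]]]'
python3 - <<'E'
from plan import *
from plant import ctrl
import cv2
o=ctrl.observe();s=ctrl.snapshot("wrist");cv2.imwrite("pics/w5.png",s["pixels"][:,:,::-1])
print(o["joint_positions"],o["tcp_pos"],o["ft_force"])
for z in (122,200): print(rel(o,*target(TH0+273,50,z,-1)),rel(o,*target(TH0+273,50,z,1)))
E
```

```text
clock: 9.85
tcp_pos: [498.8, -134.7, 122.3]
ee_rot: [-2.741, 1.534, 0.002]
ft_force: [-0.2, 1.3, 0.9]
finger_gap: 0.2
[-3.89702404e-01  1.46900716e-01 -3.71558469e-01  1.05357455e+00
  1.23986289e-03 -2.51100873e+00] [ 498.78653249 -134.70193828  122.26171269] [-0.17267248  1.29290692  0.92680908]
[-3.0600e+00 -1.3000e-01  3.0000e-02  1.6000e-01  2.0000e-02  1.7987e+02] [-3.06 -0.13  0.03 -0.02  0.1  -0.13]
[-3.0800e+00 -1.3000e-01 -7.7700e+00  1.6000e-01  2.0000e-02  1.7987e+02] [-3.08 -0.13 -7.77 -0.02  0.1  -0.13]
```

View pics/w5.png

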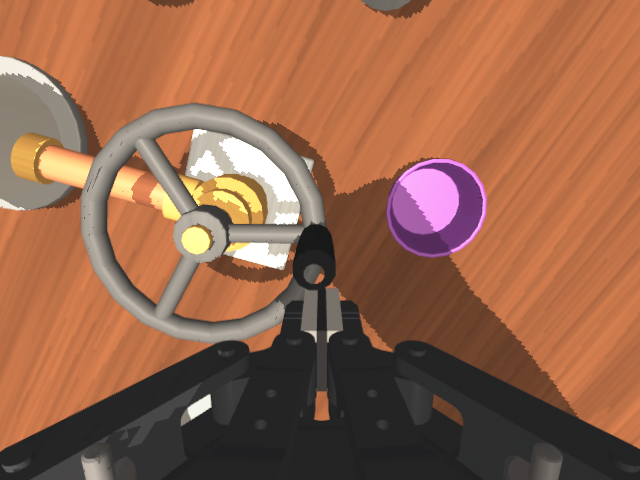

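The handle, at (316,272), is still on the fingertips at about 273°. Wrist joint 6 is nearing its limit, so I'll back off, lift, turn the tool half round and push with the other side.

```bash
python3 -m pendant '[[[-1,0,0,0,0,0],[-2,0,0,0,0,0],[-3.5,-0.1,0,0,0,0],[-3.5,-0.1,-3,0,0,0],[-3.5,-0.1,-6,0,0,0],[-3.5,-0.1,-8,0,0,8],[-3.5,-0.1,-8,0,0,16],[-3.5,-0.1,-8,0,0,24],[-3.5,-0.1,-8,0,0,32],[-3.5,-0.1,-8,0,0,40],[-3.5,-0.1,-8,0,0,48],[-3.5,-0.1,-8,0,0,56],[-3.5,-0.1,-8,0,0,64],[-3.5,-0.1,-8,0,0,72],[-3.5,-0.1,-8,0,0,80],[-3.5,-0.1,-8,0,0,88],[-3.5,-0.1,-8,0,0,96],[-3.5,-0.1,-8,0,0,104],[-3.5,-0.1,-8,0,0,112],[-3.5,-0.1,-8,0,0,120]]]'
python3 -m pendant '[[[0,0,0,0,0,8],[0,0,0,0,0,16],[0,0,0,0,0,24],[0,0,0,0,0,32],[0,0,0,0,0,40],[0,0,0,0,0,48],[0,0,0,0,0,56],[0,0,0,0,0,60],[0,0,0,0,0,60]]]'
python3 - <<'E'
from plan import *
from plant import ctrl
import cv2
o=ctrl.observe();s=ctrl.snapshot("top");cv2.imwrite("pics/t6.png",s["pixels"][:,:,::-1])
s=ctrl.snapshot("wrist");cv2.imwrite("pics/w6.png",s["pixels"][:,:,::-1])
print(o["joint_positions"],o["tcp_pos"],o["ft_force"])
print(rel(o,*target(TH0+273,52,122,-1)))
E
```

```text
clock: 11.9
tcp_pos: [480.8, -103.7, 202.2]
ee_rot: [0.037, -3.141, -0.0]
ft_force: [-0.7, 0.8, 0.0]
finger_gap: 0.2
clock: 12.8
tcp_pos: [480.9, -103.8, 202.2]
ee_rot: [-1.53, -2.744, 0.0]
ft_force: [-0.4, 0.8, 0.1]
finger_gap: -0.3
[-3.44167552e-01  4.19002965e-02 -3.10886133e-01  1.21830787e+00
 -7.81824841e-07  6.73171891e-01] [ 480.86762518 -103.84089196  202.21786352] [-0.3503861   0.84898641  0.08907085]
[-0.31  0.04  8.02 -0.01 -0.01  0.04]
```

View pics/w6.png

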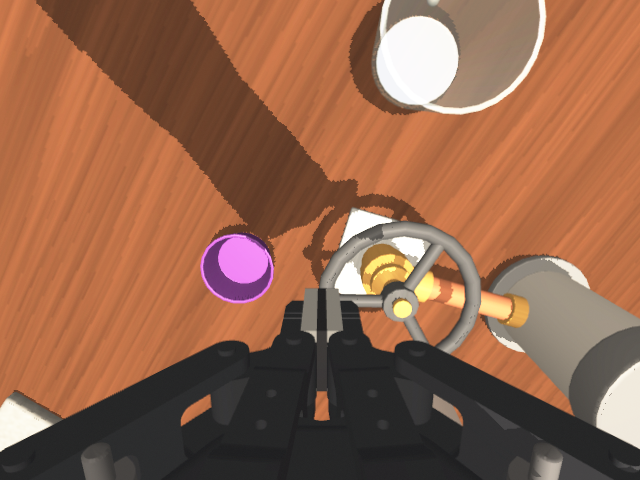

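View pics/t6.png

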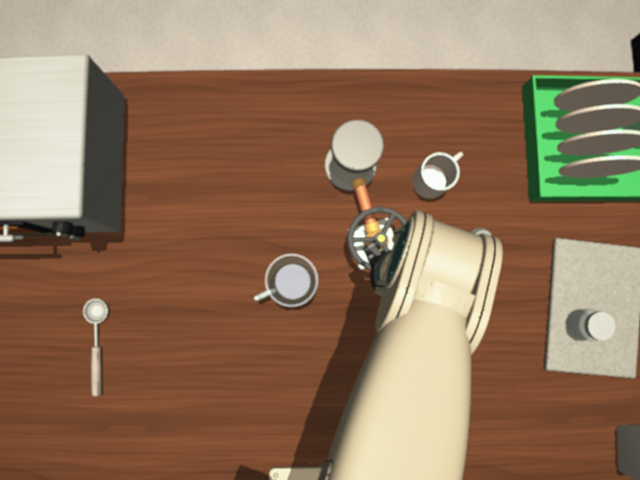

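```bash
python3 -m pendant '[[[-0.3,0,2,0,0,0],[-0.3,0,4,0,0,0],[-0.3,0,6,0,0,0],[-0.3,0,7.5,0,0,0],[-0.3,0,8,0,0,0],[-0.3,0,8,0,0,0]]]'
python3 - <<'E'
from plan import *
from plant import ctrl
o=ctrl.observe()
print(o["tcp_pos"],o["ft_force"])
for d in(35,22): print(d,rel(o,*target(TH0+273,d,122,-1)))
for k in range(275,350,5): print(k,rel(o,*target(TH0+k,19,122,-1)))
E
```

```text
clock: 13.5
tcp_pos: [482.4, -107.0, 121.7]
ee_rot: [-1.529, -2.742, 0.0]
ft_force: [0.1, -0.1, 0.0]
finger_gap: 0.2
[ 482.35437809 -106.98458089  121.66030713] [ 0.06437215 -0.05661815  0.005836  ]
35 [-1.66  0.08 -0.04 -0.06 -0.08  0.05]
22 [-2.96  0.08 -0.04 -0.06 -0.08  0.05]
275 [-3.46  0.02 -0.04 -0.06 -0.08 -1.95]
280 [-3.98 -0.11 -0.04 -0.06 -0.08 -6.95]
285 [ -4.51  -0.19  -0.04  -0.05  -0.09 -11.95]
290 [ -5.04  -0.22  -0.04  -0.05  -0.09 -16.95]
295 [ -5.57  -0.21  -0.04  -0.05  -0.09 -21.95]
300 [ -6.1   -0.15  -0.04  -0.04  -0.09 -26.95]
305 [ -6.62  -0.05  -0.04  -0.04  -0.1  -31.95]
310 [-7.130e+00  1.000e-01 -4.000e-02 -3.000e-02 -1.000e-01 -3.695e+01]
315 [-7.630e+00  2.900e-01 -4.000e-02 -3.000e-02 -1.000e-01 -4.195e+01]
320 [-8.100e+00  5.300e-01 -5.000e-02 -3.000e-02 -1.000e-01 -4.695e+01]
325 [-8.560e+00  8.100e-01 -5.000e-02 -2.000e-02 -1.000e-01 -5.195e+01]
330 [-8.990e+00  1.120e+00 -5.000e-02 -2.000e-02 -1.000e-01 -5.695e+01]
335 [-9.390e+00  1.470e+00 -5.000e-02 -1.000e-02 -1.100e-01 -6.195e+01]
340 [-9.760e+00  1.860e+00 -5.000e-02 -1.000e-02 -1.100e-01 -6.695e+01]
345 [-1.009e+01  2.270e+00 -5.000e-02 -0.000e+00 -1.100e-01 -7.195e+01]
```

```bash
python3 -m pendant '[[[-0.6,0.05,0,0,0,0],[-1.2,0.1,0,0,0,0],[-1.7,0.1,0,0,0,0],[-2.1,0.1,0,0,0,0],[-2.4,0.1,0,0,0,0],[-2.7,0.1,0,0,0,0],[-3,0.1,0,0,0,0],[-3.25,0.05,0,0,0,-1],[-3.5,0,0,0,0,-2],[-4,-0.1,0,0,0,-7],[-4.5,-0.2,0,0,0,-12],[-5.05,-0.2,0,0,0,-17],[-5.55,-0.2,0,0,0,-22],[-6.1,-0.15,0,0,0,-27],[-6.6,-0.05,0,0,0,-32],[-7.1,0.1,0,0,0,-37],[-7.4,0.2,0,0,0,-40]]]'
python3 - <<'E'
from plan import *
from plant import ctrl
import cv2
o=ctrl.observe();s=ctrl.snapshot("wrist");cv2.imwrite("pics/w7.png",s["pixels"][:,:,::-1])
sc=ctrl.snapshot("scene");cv2.imwrite("pics/s7.png",cv2.resize(sc["pixels"][170:370,110:380,::-1],None,fx=2.95,fy=2.95,interpolation=cv2.INTER_CUBIC))
print(o["tcp_pos"],o["ft_force"])
for k in range(315,361,5): print(k,rel(o,*target(TH0+k,19,122,-1)))
E
```

```text
clock: 15.2
tcp_pos: [522.9, -169.5, 122.1]
ee_rot: [-0.495, -3.1, 0.0]
ft_force: [-2.0, 0.8, 2.1]
finger_gap: -0.0
[ 522.93942816 -169.47801588  122.11094126] [-2.00204504  0.77140294  2.0726848 ]
315 [-0.22 -0.02  0.01 -0.03 -0.11 -1.8 ]
320 [-0.74 -0.14  0.01 -0.02 -0.11 -6.8 ]
325 [-1.26e+00 -2.30e-01  1.00e-02 -2.00e-02 -1.10e-01 -1.18e+01]
330 [-1.79e+00 -2.60e-01  1.00e-02 -1.00e-02 -1.10e-01 -1.68e+01]
335 [-2.33e+00 -2.50e-01  1.00e-02 -1.00e-02 -1.10e-01 -2.18e+01]
340 [-2.85e+00 -1.90e-01  1.00e-02 -0.00e+00 -1.10e-01 -2.68e+01]
345 [ -3.38  -0.09   0.     0.    -0.11 -31.8 ]
350 [-3.89e+00  6.00e-02  0.00e+00  1.00e-02 -1.10e-01 -3.68e+01]
355 [-4.38e+00  2.50e-01  0.00e+00  1.00e-02 -1.10e-01 -4.18e+01]
360 [-4.86e+00  4.80e-01  0.00e+00  2.00e-02 -1.10e-01 -4.68e+01]
```

View pics/s7.png

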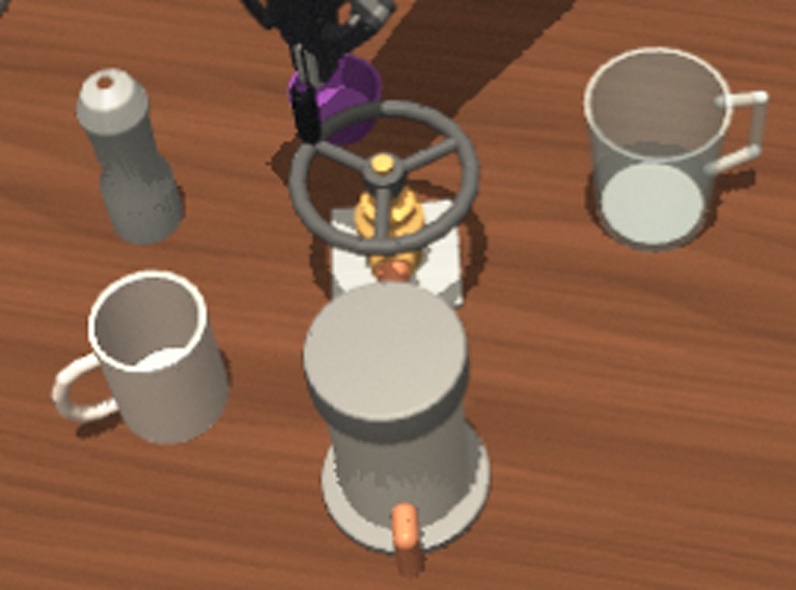

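View pics/w7.png

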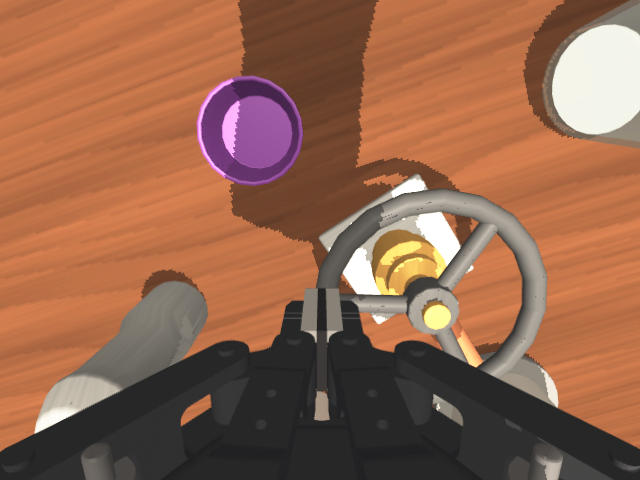

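The scene view shows the handle at zoom pixel (308,110) being pushed by the tips. The things around it have not moved. I'll push on, slowing toward about 354°.

```bash
python3 -m pendant '[[[-0.4,-0.07,0,0,0,-3.5],[-0.75,-0.15,0,0,0,-7],[-1.25,-0.23,0,0,0,-12],[-1.8,-0.26,0,0,0,-17],[-2.3,-0.25,0,0,0,-22],[-2.85,-0.2,0,0,0,-27],[-3.3,-0.1,0,0,0,-31],[-3.6,0,0,0,0,-34],[-3.9,0.05,0,0,0,-37],[-4.1,0.15,0,0,0,-39],[-4.25,0.2,0,0,0,-40],[-4.25,0.2,0,0,0,-40]]]'
python3 - <<'E'
from plan import *
from plant import ctrl
import cv2
o=ctrl.observe()
sc=ctrl.snapshot("scene");cv2.imwrite("pics/s8.png",cv2.resize(sc["pixels"][170:370,110:380,::-1],None,fx=2.95,fy=2.95,interpolation=cv2.INTER_CUBIC))
print(o["tcp_pos"],o["ft_force"])
for d in (19,15,11):print(rel(o,*target(TH0+360,d,122,-1)))
E
```

```text
clock: 16.5
tcp_pos: [564.4, -181.1, 122.1]
ee_rot: [0.59, -3.085, 0.001]
ft_force: [-1.2, -1.8, 0.2]
finger_gap: -0.2
[ 564.44112256 -181.07489132  122.14916816] [-1.20731653 -1.78172993  0.24079494]
[-0.62 -0.13  0.01 -0.02 -0.05 -7.04]
[-1.01 -0.08  0.01 -0.02 -0.05 -7.04]
[-1.41 -0.03  0.01 -0.02 -0.05 -7.04]
```

View pics/s8.png

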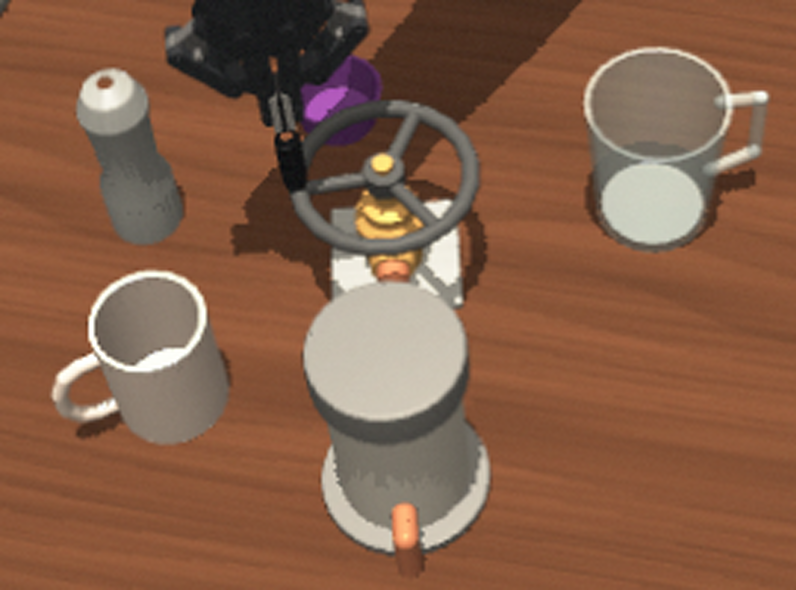

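```bash
python3 - <<'E'
from plan import *
from plant import ctrl
s=ctrl.snapshot("scene")
B=lambda x,y:(110+(x+.5)/2.95-.5,170+(y+.5)/2.95-.5)
for x,y in((288,143),(288,137)):
    p=onz(s,B(x,y),158)[:2]-C;print(p+C,np.degrees(np.arctan2(p[1],p[0])))
E
```

```text
[ 587.39678602 -170.96679607] -61.30581243871412
[ 582.72354352 -172.25314947] -66.03758286749755
```

The handle is about 5° (5 mm) short. I'll push the rest of the way, then back off.

```bash
python3 -m pendant '[[[-0.2,-0.05,0,0,0,-2],[-0.4,-0.1,0,0,0,-4],[-0.5,-0.1,0,0,0,-5],[-0.55,-0.12,0,0,0,-6],[-0.55,-0.12,0,0,0,-6],[-0.55,-0.12,0,0,0,-6]]]'
python3 -m pendant '[[[0.3,0,0,0,0,0],[0.8,0,0,0,0,0],[1.8,0,0,0,0,0],[3,0,0,0,0,0],[3.5,0,-2,0,0,0],[3.5,0,-6,0,0,0],[3.5,0,-10,0,0,0],[6,0,-13,0,0,0],[10,0,-15,0,0,0],[14,0,-15,0,0,0],[18,0,-15,0,0,0],[18,0,-15,0,0,0],[18,0,-15,0,0,0]]]'
python3 - <<'E'
from plan import *
from plant import ctrl
import cv2
o=ctrl.observe()
t=ctrl.snapshot("top");s=ctrl.snapshot("scene")
cv2.imwrite("pics/s9.png",cv2.resize(s["pixels"][170:370,110:380,::-1],None,fx=2.95,fy=2.95,interpolation=cv2.INTER_CUBIC))
cv2.imwrite("pics/t9.png",cv2.resize(t["pixels"][120:320,250:510,::-1],None,fx=3,fy=3,interpolation=cv2.INTER_CUBIC))
print(o["tcp_pos"],o["ft_force"],o["clock"])
E
```

```text
clock: 17.2
tcp_pos: [570.1, -179.9, 122.2]
ee_rot: [0.751, -3.05, -0.0]
ft_force: [-2.0, -0.9, -1.4]
finger_gap: -0.2
clock: 18.5
tcp_pos: [409.8, -263.9, 272.5]
ee_rot: [-0.748, 3.05, -0.0]
ft_force: [0.1, 0.1, -0.5]
finger_gap: -0.1
[ 409.77299977 -263.92270777  272.5242968 ] [ 0.12009481  0.05050363 -0.5136069 ] 18.5
```

View pics/s9.png

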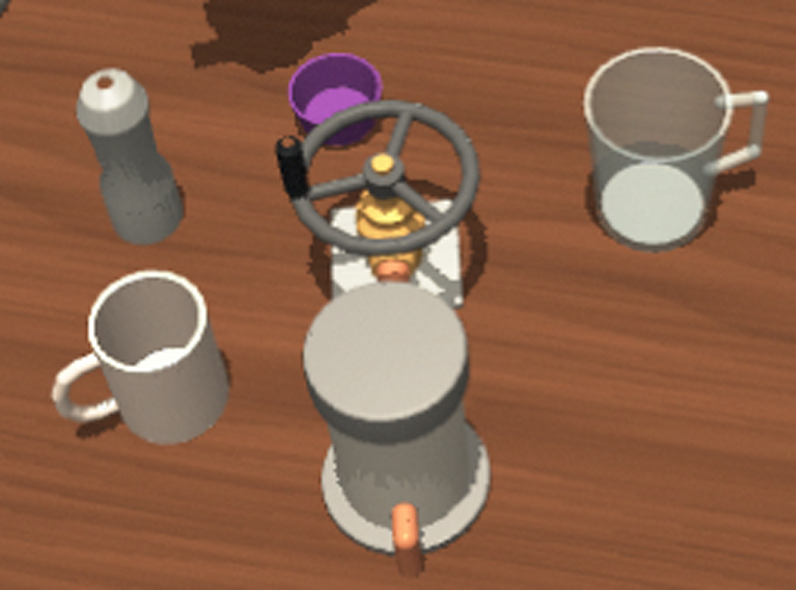

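View pics/t9.png

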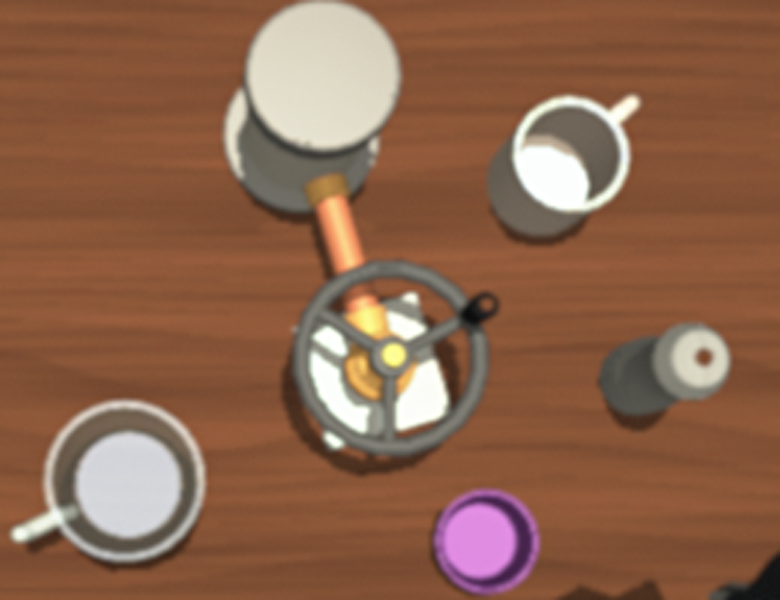

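The handle top is back at its starting pixels in both views, (288,143) in the scene zoom and (487,301) in the top zoom. Everything else looks unmoved and the arm is clear, so I'll hand the job in.

```bash
python3 -c "
from plant import ctrl
print(ctrl.close_job())"
```

```text
the job is handed in; nothing more can be done
None
```

I turned the valve wheel one full turn anticlockwise with the shut fingertips and handed the job in at about 18.5 s. `close_job` gives no verdict, so the result rests on my own checks.

- **Method:** I pushed the handle in two strokes. The first covered about 273°; then I lifted, turned the tool half round to stay within the last joint's range, and pushed the rest with the other side of the fingers.
- **Force:** The wrist force read about 1 to 3 N at the end of each pushing move. I did not read it during the moves.
- **Handle position:** Near the end it stood about 5° short, so I nudged it the rest of the way. After backing off, the handle top was at the same pixels as at the start in both the scene and top views, to about 1–2 mm by eye.
- **Other things:** The jug, muffin cup, grinder and mug look unmoved in both views. The gripper was about 270 mm above the counter and touching nothing.

No check failed. The only disagreement was in the initial position estimates, where the two camera views differed by a few mm, most for the grinder (about 7 mm).

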